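Load the bush kit and hold the drop shutter open at its mark

ROBOT

A 6-joint arm with a two-finger parallel gripper is mounted at the origin on a cart in front of the work surface, level with it; the furniture and walls round the work are solid. World frame = base frame: x ahead of the robot, y to its left, z up, the work surface at z = 0. Lengths are in m, angles in rad, forces in N, time in s.
With the tool pointing down it reaches from about 0.25 to 0.775 m from the base axis. Payload 4 kg.
Tool frame: the origin (TCP) lies midway between the tips of the shut fingers; the grasp point (between the pads) lies 19 mm behind it (grip_depth is the distance from the TCP to the grasp point, in m); z points along the fingers, y is the line along which they close (so a half turn about z gives the same grasp; the last joint's range is limited). The gripper opens to 94 mm and grips with 3 to 60 N. Pads are 16 mm wide; open, the fingers measure 119 mm over their backs; the gripper's body (75 mm by 177 mm) begins 78 mm behind the grasp point.
Start: joints at [-0.103, 0.087, 1.371, -0, 1.684, -0.103], TCP at [0.55, -0, 0.206] pointing down, gripper open.
Joint ranges: [-3.1, 3.1], [-0.76, 2.03], [0.27, 2.55], [-1.08, 4.22], [0.17, 2.65], [-2.57, 2.57]. Speed limits (rad/s): [2.79, 2.79, 3.14, 3.14, 3.14, 3.14].

INTERFACE

Orientations are given as a 3x3 rotation matrix whose columns are the frame's x, y, z axes.
In Python, from station import state, snapshot, calibration, sign_off, grip_depth gives the robot as it stands.
- The arm moves only by the tool apply_moves, never from a script. Its arguments are lists of equal length, an entry for each row: "claw": the closure, from -1 (fully open) to 1 (shut); "dp": the shift along the tool's x, y, z in cm, a list of three; "delta_rot": the turn, a rotation vector about the tool's x, y, z in degrees, a list of three. In form: {"claw": [claw, ...], "dp": [[tx, ty, tz], ...], "delta_rot": [[wx, wy, wz], ...]}. A call has 1 to 12 rows; each row is the pose to reach, as a shift and turn from the pose commanded when the call began, along the tool's axes at that moment; what a row does not reach only later rows make up. A row lasts 1/12 s, in which the tool goes at most 41.7 mm and 7.16 degrees, less where a joint would pass 70% of its speed; a pose out of reach is approached as far as the arm can. A call with a gripper value outside its range is refused whole. The fingers move at their own pace and stop on an object; "newtons" is the grip in N (left out, the last holds). Time passes only in rows, so rows that repeat a pose let the fingers close. It gives the time, the measured TCP pose, the force, the opening and the grip force at its end, in the units of the state.
- state(): the state, without advancing time (a new reading comes with each control period).
- snapshot(name): name is "scene" or "top"; returns the picture (384x512x3 uint8, blue, green, red); there is no depth.
- calibration(name): a dict with "mtx" (3x3 intrinsics, pixels), "dist_coeffs" ([k1, k2, p1, p2, k3] as OpenCV has them; the pictures are not rectified), "eye" and "rotation" of the camera in the world. Camera axes: x right, y up, looking along -z (the intrinsics and any distortion apply to the point x, -y, -z); pixel columns grow to the right and rows downward; lengths in m; the calibration is good to about 2 mm. A picture is of the moment at which its call begins. calibration takes no time and is no camera call.
- sign_off(): hands the job in; it is judged then, once.
The state is a dict: "clock": time; "qpos": joint angles; "joint_velocities": joint speeds; "joint_torque": joint torques, N m; "tcp_pos": TCP position; "tcp_rot": TCP orientation; "ft_force": force on the tool from outside, world axes, zero at the start; "moment": the same for the moment, N m; "width": opening from 0.0 (shut) to 1.0 (fully open); "grip_force": force on a finger pad.
Only numpy, scipy, OpenCV 4.12 (cv2) and the standard library are available. Lean on these libraries where they do the work, as an engineer would, in place of code of your own. Each camera call takes 0.05 s, during which the arm holds its last target. There are 200 camera calls.

TASK

Finish loading the kit loader: sort the three steel bushes that still stand on the bench into the empty holes, the wide one in the row of large holes and the two slim ones in the row of small holes, all pushed home while the shutter is shut. Then take the shutter's upright tab and pull it out against its spring until the line on the slide meets the lines on the two guide blocks, so that all six bushes drop into the tray below, and finish while holding it steady there, without letting go, so that the kit can be checked through the open windows. Leave the tools and other things on the bench where they are.

Things in the scene. Friction and masses are not known exactly. Their poses are not given: they have to be found in the camera images.
- loader: kit loader, fixed: 140 x 180 mm drilled steel plate (z 59 to 77 mm) over a steel shutter (top 58, 37 mm out behind at rest) and a black tray with six pockets (floor at 9). Origin: on the bench under the plate's middle; -x is its front, with the tab; y along the rows. Large row x +37 mm, small row x -37, holes 60 mm apart. In front two guide blocks (x -70 to -116, y 27 to 47 mm either side, top 62)
- large_hole_1 (a point): centre of the mouth of a 34 mm hole in the large row, in the plane of the plate's top (z 77 mm); already filled at the start. A bush pushed home stands on the closed shutter, underside at 58 mm, so that 23 mm of it stands out of the plate
- large_hole_2 (a point): centre of the mouth of a 34 mm hole in the large row, in the plane of the plate's top (z 77 mm); empty at the start. A bush pushed home stands on the closed shutter, underside at 58 mm, so that 23 mm of it stands out of the plate
- large_hole_3 (a point): centre of the mouth of a 34 mm hole in the large row, in the plane of the plate's top (z 77 mm); already filled at the start. A bush pushed home stands on the closed shutter, underside at 58 mm, so that 23 mm of it stands out of the plate
- small_hole_1 (a point): centre of the mouth of a 26 mm hole in the small row, in the plane of the plate's top (z 77 mm); empty at the start. A bush pushed home stands on the closed shutter, underside at 58 mm, so that 23 mm of it stands out of the plate
- small_hole_2 (a point): centre of the mouth of a 26 mm hole in the small row, in the plane of the plate's top (z 77 mm); already filled at the start. A bush pushed home stands on the closed shutter, underside at 58 mm, so that 23 mm of it stands out of the plate
- small_hole_3 (a point): centre of the mouth of a 26 mm hole in the small row, in the plane of the plate's top (z 77 mm); empty at the start. A bush pushed home stands on the closed shutter, underside at 58 mm, so that 23 mm of it stands out of the plate
- large_bush_1: a plain turned steel bush, a short upright tube of 30 mm diameter and 42 mm height with a 16 mm bore, already standing in large_hole_1; all bushes look alike except for their diameter. Origin: centre of its underside, z along its axis
- large_bush_2: a plain turned steel bush, a short upright tube of 30 mm diameter and 42 mm height with a 16 mm bore, already standing in large_hole_3; all bushes look alike except for their diameter. Origin: centre of its underside, z along its axis
- large_bush_3: a plain turned steel bush, a short upright tube of 30 mm diameter and 42 mm height with a 16 mm bore, standing on the bench; all bushes look alike except for their diameter. Origin: centre of its underside, z along its axis
- small_bush_1: a plain turned steel bush, a short upright tube of 22 mm diameter and 42 mm height with a 10 mm bore, already standing in small_hole_2; all bushes look alike except for their diameter. Origin: centre of its underside, z along its axis
- small_bush_2: a plain turned steel bush, a short upright tube of 22 mm diameter and 42 mm height with a 10 mm bore, standing on the bench; all bushes look alike except for their diameter. Origin: centre of its underside, z along its axis
- small_bush_3: a plain turned steel bush, a short upright tube of 22 mm diameter and 42 mm height with a 10 mm bore, standing on the bench; all bushes look alike except for their diameter. Origin: centre of its underside, z along its axis
- pull_tab (a point): middle of the top (97 mm above the bench) of the shutter's black upright pull tab: 12 mm thick along the loader's x, 32 mm wide along y, free from 62 to 97 mm height; can be pinched from above either way. At rest it stands 130 mm in front of the loader's origin, 54 mm clear of the plate's edge. Moves with the shutter; axes as the loader's
- slide_line (a point): middle of the black line engraved across the shutter's steel tongue, between the plate and the tab; moves with the shutter
- fixed_mark (a point): point midway between the two white lines on top of the two fixed guide blocks either side of the tongue; at the mark the line on the tongue lies straight between them (same x in the loader's frame; it sits 4 mm lower)
- shutter_plate (a joint): how far the shutter is pulled out, along the loader's -x, in m: 0 at rest (closed, the plate's windows lie behind the holes), 0.038 with the lines in register (windows under all six holes), stop at 0.055. A spring draws it back: about 5 N at rest, 10 N at the mark; it closes if let go
- calliper: vernier calliper lying flat; a bystander, to be left where it is
- red_marker: marker pen with a red band, lying, 136 mm long; a bystander, to be left where it is
- nut_driver: nut driver with a red handle, lying, 196 mm long; a bystander, to be left where it is
- tape_roll: roll of brown packing tape lying flat, 108 mm across, 48 mm high; a bystander, to be left where it is
- spray_can: spray can standing, 53 mm diameter, 191 mm high; a bystander, to be left where it is
Mind the look-alikes: they are no part of the job. What is shaped like the small_bush_2 but orange or turquoise is not meant.

How it is judged:
On the way, in this order (a step that is already met when the one before it is completed fails the run):
1. all six bushes stand home and upright in the row of their size, on the closed shutter (x of large_bush_1 in the frame of loader between 0.031 and 0.043 m and y of large_bush_1 in the frame of loader between -0.066 and 0.066 m and z of large_bush_1 in the frame of loader between 0.055 and 0.062 m and angle between each of large_bush_1, large_bush_2, large_bush_3, small_bush_1, small_bush_2, small_bush_3's own z axis and vertical below 0.15 rad and x of large_bush_2 in the frame of loader between 0.031 and 0.043 m and y of large_bush_2 in the frame of loader between -0.066 and 0.066 m and z of large_bush_2 in the frame of loader between 0.055 and 0.062 m and x of large_bush_3 in the frame of loader between 0.031 and 0.043 m and y of large_bush_3 in the frame of loader between -0.066 and 0.066 m and z of large_bush_3 in the frame of loader between 0.055 and 0.062 m and x of small_bush_1 in the frame of loader between -0.043 and -0.031 m and y of small_bush_1 in the frame of loader between -0.066 and 0.066 m and z of small_bush_1 in the frame of loader between 0.055 and 0.062 m and x of small_bush_2 in the frame of loader between -0.043 and -0.031 m and y of small_bush_2 in the frame of loader between -0.066 and 0.066 m and z of small_bush_2 in the frame of loader between 0.055 and 0.062 m and x of small_bush_3 in the frame of loader between -0.043 and -0.031 m and y of small_bush_3 in the frame of loader between -0.066 and 0.066 m and z of small_bush_3 in the frame of loader between 0.055 and 0.062 m and value of joint shutter_plate below 0.004 m), for 0.2 s.
2. the shutter is pulled by the fingers to its mark (value of joint shutter_plate between 0.034 and 0.042 m and contact force between the fingers and shutter_plate above 2 N), for 0.3 s.
At the end, for the whole second after the job is handed in: The fingers still hold the shutter (over 2 N), still and within 4 mm of its mark (joint 0.034 to 0.042); all six bushes stand upright (within 0.15 rad) on the floor of the tray pockets (underside 6 to 13 mm above the bench), large ones under the back row, small ones under the front row (all of step 2 and x of large_bush_1 in the frame of loader between 0.028 and 0.046 m and y of large_bush_1 in the frame of loader between -0.066 and 0.066 m and z of large_bush_1 in the frame of loader between 0.006 and 0.013 m and angle between each of large_bush_1, large_bush_2, large_bush_3, small_bush_1, small_bush_2, small_bush_3's own z axis and vertical below 0.15 rad and x of large_bush_2 in the frame of loader between 0.028 and 0.046 m and y of large_bush_2 in the frame of loader between -0.066 and 0.066 m and z of large_bush_2 in the frame of loader between 0.006 and 0.013 m and x of large_bush_3 in the frame of loader between 0.028 and 0.046 m and y of large_bush_3 in the frame of loader between -0.066 and 0.066 m and z of large_bush_3 in the frame of loader between 0.006 and 0.013 m and x of small_bush_1 in the frame of loader between -0.046 and -0.028 m and y of small_bush_1 in the frame of loader between -0.066 and 0.066 m and z of small_bush_1 in the frame of loader between 0.006 and 0.013 m and x of small_bush_2 in the frame of loader between -0.046 and -0.028 m and y of small_bush_2 in the frame of loader between -0.066 and 0.066 m and z of small_bush_2 in the frame of loader between 0.006 and 0.013 m and x of small_bush_3 in the frame of loader between -0.046 and -0.028 m and y of small_bush_3 in the frame of loader between -0.066 and 0.066 m and z of small_bush_3 in the frame of loader between 0.006 and 0.013 m and velocity of joint shutter_plate between -0.01 and 0.01 m/s); the arm keeps its last pose, push and grip.
It fails at once if a bystander is moved by more than 30 mm (distance of any of calliper, red_marker, nut_driver, tape_roll, spray_can from where it was at the start of the episode above 0.03 m).
It also fails if it takes over 72 s, if anything falls off the work surface, if the arm or the gripper's body presses on something with over 40 N, if the wrist force passes 120 N, or if a joint passes its speed limit or range.

## Working session

There is one attempt and no reset: what is moved stays moved. The work goes in short steps, Python scripts to look and compute and a tool call to move; the robot and the scene stay as the last step left them, time stands still between calls to the robot, and variables do not carry over. Pictures are saved under pics/ and viewed, at most 10 in all, crops included, and the job is handed in when it is done.

Besides the shell and the picture viewer there is one more tool, called after "Call:" as name(argument=value, ...) on one line, values as JSON. apply_moves: Moves the arm, as the interface text tells. Its arguments: {"type":"object","properties":{"claw":{"type":"array"},"dp":{"type":"array"},"delta_rot":{"type":"array"},"newtons":{"type":"number"}},"required":["claw","dp","delta_rot"]}

```bash
mkdir -p pics; cat > h.py <<'E'
import numpy as np, cv2
from station import *
def ray(n,u,v):
    c=calibration(n); p=cv2.undistortPoints(np.array([[[u,v]]],float),np.array(c["mtx"],float),np.array(c["dist_coeffs"],float))[0,0]
    d=np.array(c["rotation"])@np.array([p[0],-p[1],-1.]); return np.array(c["eye"],float),d/np.linalg.norm(d)
def onz(n,u,v,z):
    e,d=ray(n,u,v); return e+d*(z-e[2])/d[2]
def tri(a,b):
    (e1,d1),(e2,d2)=ray(*a),ray(*b)
    t=np.linalg.lstsq(np.c_[d1,-d2],e2-e1,rcond=None)[0]
    p,q=e1+t[0]*d1,e2+t[1]*d2; return (p+q)/2,np.linalg.norm(p-q)
def proj(n,P):
    c=calibration(n); X=(np.atleast_2d(P)-np.array(c["eye"]))@np.array(c["rotation"]); X=X*[1,-1,-1]
    return cv2.projectPoints(X,np.zeros(3),np.zeros(3),np.array(c["mtx"],float),np.array(c["dist_coeffs"],float))[0][:,0]
E
python3 - <<'E'
from h import *
np.set_printoptions(precision=4,suppress=True)
for n in("scene","top"):
    im=snapshot(n); cv2.imwrite(f"pics/{n}0.png",im); cv2.imwrite(f"pics/{n}0b.png",cv2.resize(im,(800,600),interpolation=cv2.INTER_CUBIC))
    c=calibration(n); print(n,c)
print(grip_depth,state())
E
```

```text
scene {'mtx': array([[408.756 ,   0.    , 252.5926],
       [  0.    , 408.756 , 191.8612],
       [  0.    ,   0.    ,   1.    ]]), 'dist_coeffs': array([-0.0804,  0.    ,  0.    ,  0.    ,  0.    ]), 'eye': array([0.0842, 0.9807, 0.8207]), 'rotation': array([[-0.9203,  0.2064, -0.3323],
       [-0.3908, -0.527 ,  0.7547],
       [-0.0193,  0.8244,  0.5656]])}
top {'mtx': array([[467.9097,   0.    , 253.8387],
       [  0.    , 467.9097, 188.076 ],
       [  0.    ,   0.    ,   1.    ]]), 'dist_coeffs': array([0.0023, 0.    , 0.    , 0.    , 0.    ]), 'eye': array([0.1743, 0.0179, 1.8437]), 'rotation': array([[ 0.0912,  0.9759, -0.1983],
       [-0.9958,  0.09  , -0.0148],
       [ 0.0034,  0.1988,  0.98  ]])}
0.0188 {'clock': 0.1, 'qpos': array([-0.1031,  0.0879,  1.3721, -0.    ,  1.6836, -0.1031]), 'joint_velocities': array([-0.0015, -0.0017, -0.0031,  0.001 , -0.0009, -0.0016]), 'joint_torque': array([  0.0023, -34.1257, -30.3302,   0.0719,   0.0306,  -0.0001]), 'tcp_pos': array([0.5495, 0.    , 0.2044]), 'tcp_rot': array([[ 0.    ,  1.    , -0.002 ],
       [ 1.    , -0.    ,  0.0002],
       [ 0.0002, -0.002 , -1.    ]]), 'ft_force': array([0.2255, 0.3526, 0.4807]), 'moment': array([-0.0453,  0.0806,  0.0518]), 'grip_force': 0.0, 'width': 0.9992738433236326}
```

View pics/top0b.png

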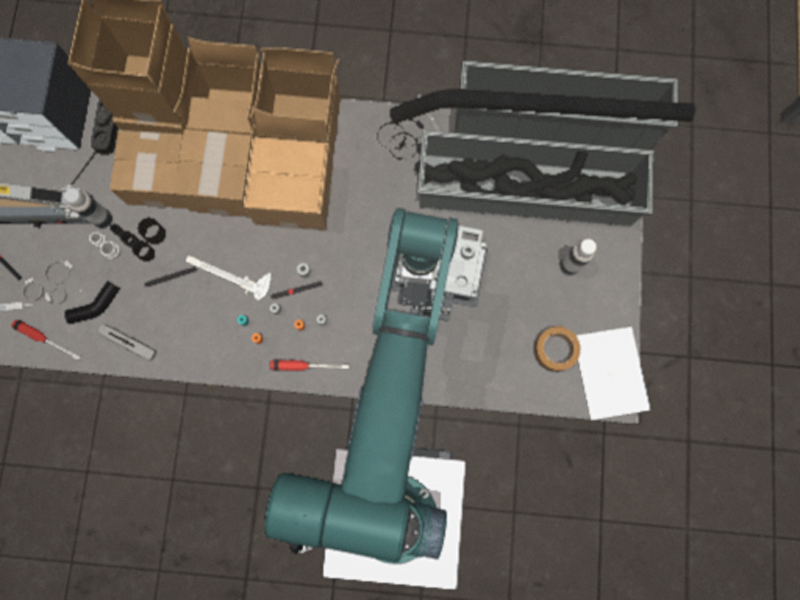

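View pics/scene0b.png

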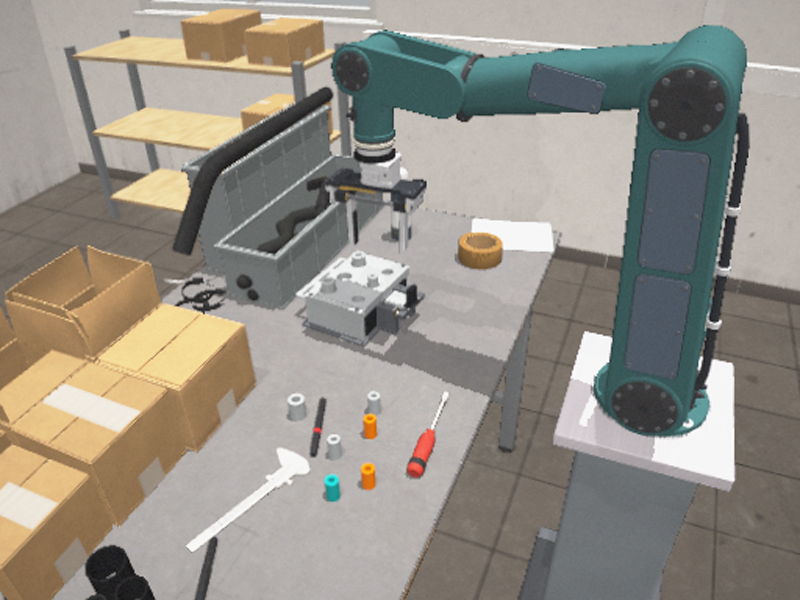

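```bash
python3 - <<'E'
from h import *
t=cv2.imread("pics/top0.png"); s=cv2.imread("pics/scene0.png")
a=cv2.resize(t[165:222,150:215],None,fx=6.1,fy=6.1,interpolation=cv2.INTER_CUBIC)
b=cv2.resize(s[245:325,178:248],None,fx=5.7,fy=5.7,interpolation=cv2.INTER_CUBIC)
h=max(a.shape[0],b.shape[0]); f=lambda i:cv2.copyMakeBorder(i,0,h-i.shape[0],0,0,0)
cv2.imwrite("pics/c1.png",np.hstack([f(a),f(b)]));print(a.shape,b.shape)
for n,im,ps in(("top",t,[(303,269),(275,308),(321,319)]),("scene",s,[(296,406),(334,446),(374,402)])):
    hsv=cv2.cvtColor(im,cv2.COLOR_BGR2HSV)
    for th in (150,165,180):
        m=((hsv[...,2]>th)&(hsv[...,1]<50)).astype(np.uint8)
        for p in ps:
            u,v=int(p[0]*.64),int(p[1]*.64)
            w=np.zeros_like(m); w[v-13:v+14,u-12:u+13]=m[v-13:v+14,u-12:u+13]
            cs=[c for c in cv2.findContours(w,cv2.RETR_EXTERNAL,cv2.CHAIN_APPROX_NONE)[0]]
            if cs:
                c=max(cs,key=cv2.contourArea); print(n,th,p,cv2.boundingRect(c),cv2.contourArea(c),c.mean(0).round(1))
E
```

```text
(348, 396, 3) (456, 399, 3)
top 150 (303, 269) (190, 168, 8, 8) 39.5 [[193.3 171.6]]
top 150 (275, 308) (164, 184, 9, 9) 42.0 [[167. 187.]]
top 150 (321, 319) (202, 201, 6, 6) 20.5 [[204.7 203.7]]
top 165 (303, 269) (190, 168, 7, 8) 32.5 [[193.2 171.4]]
top 165 (275, 308) (164, 184, 8, 8) 37.0 [[166.8 186.8]]
top 165 (321, 319) (203, 201, 5, 6) 15.5 [[204.8 203.8]]
top 180 (303, 269) (190, 169, 7, 6) 2.5 [[193.3 171.9]]
top 180 (275, 308) (164, 184, 8, 8) 35.5 [[166.7 186.7]]
top 180 (321, 319) (206, 205, 1, 1) 0.0 [[206. 205.]]
scene 150 (296, 406) (177, 246, 25, 27) 620.5 [[188.8 258.9]]
scene 150 (334, 446) (201, 272, 25, 27) 548.5 [[214.3 285.7]]
scene 150 (374, 402) (227, 244, 25, 27) 531.0 [[238.4 257.3]]
scene 165 (296, 406) (177, 246, 25, 27) 618.5 [[188.8 258.9]]
scene 165 (334, 446) (201, 272, 25, 27) 538.5 [[214.3 285.9]]
scene 165 (374, 402) (227, 244, 25, 27) 469.0 [[239.  257.3]]
scene 180 (296, 406) (177, 246, 25, 27) 613.5 [[188.9 258.9]]
scene 180 (334, 446) (201, 272, 25, 27) 318.0 [[213.7 286.6]]
scene 180 (374, 402) (227, 244, 25, 27) 453.0 [[239.1 257.2]]
```

View pics/c1.png

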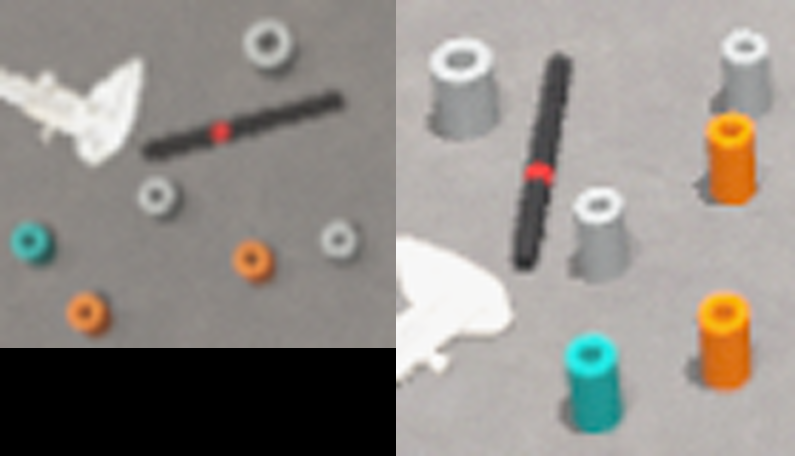

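The crop shows three bare steel bushes: the wide one (top view 193.5,171.5), slim A (175.5,196.7) and slim B (205,204). The orange and turquoise pieces are the look-alikes, so I ignore those. The marker lies between the wide bush and slim A.

```bash
python3 - <<'E'
from h import *
np.set_printoptions(precision=4,suppress=True)
t=cv2.imread("pics/top0.png"); s=cv2.imread("pics/scene0.png")
def cen(im,u,v,r,q):
    k=8; g=cv2.cvtColor(cv2.resize(im,None,fx=k,fy=k,interpolation=cv2.INTER_CUBIC),cv2.COLOR_BGR2GRAY)
    U,V=int(u*k),int(v*k);R=int(r*k);w=g[V-R:V+R,U-R:U+R]
    m=(w>q).astype(np.uint8)
    cs=cv2.findContours(m,cv2.RETR_EXTERNAL,cv2.CHAIN_APPROX_NONE)[0];c=max(cs,key=cv2.contourArea)
    (x,y),ax,an=cv2.fitEllipse(c); return ((x+U-R+.5)/k-.5,(y+V-R+.5)/k-.5),np.array(ax)/k
for nm,a,b in(("wide",(193.5,171.5),(189.2,255.3)),("A",(175.5,196.7),(213.2,280.7)),("B",(205.2,203.9),(238.5,252.8))):
    ca=cen(t,*a,6,150); cb=cen(s,*b,7,212)
    print(nm,ca,cb)
    print(tri(("top",*a),("scene",*b)),tri(("top",*ca[0]),("scene",*cb[0])),onz("top",*ca[0],.042),onz("scene",*cb[0],.042))
for p in [(238,275),(205,185),(195,188)]: pass
# rough loader: tab top in scene, tape, nut driver
print(onz("scene",411*.64,287*.64,.097),onz("scene",358*.64,258*.64,.1),onz("scene",329*.64,284*.64,.1),onz("scene",374*.64,278*.64,.1))
E
```

```text
wide ((193.16824054718018, 171.3745379447937), array([7.6874, 8.2413])) ((188.93601942062378, 254.9704418182373), array([ 7.1223, 10.4457]))
(array([0.5846, 0.2894, 0.04  ]), np.float64(0.0012375095773459154)) (array([0.5845, 0.2905, 0.0421]), np.float64(0.0013001679929066832)) [0.5839 0.2902 0.042 ] [0.5853 0.2904 0.042 ]
A ((174.8656086921692, 196.45786237716675), array([5.6402, 6.3891])) ((213.021737575531, 280.43358039855957), array([5.9235, 8.0953]))
(array([0.4782, 0.3481, 0.0392]), np.float64(0.0028248129940462116)) (array([0.478 , 0.35  , 0.0423]), np.float64(0.0019194824635836128)) [0.4771 0.3497 0.042 ] [0.4791 0.3499 0.042 ]
B ((204.788507938385, 203.63319969177246), array([5.7338, 6.0862])) ((238.69840908050537, 252.6343059539795), array([5.4546, 7.466 ]))
(array([0.4605, 0.229 , 0.0402]), np.float64(0.0033214800330272883)) (array([0.4603, 0.2302, 0.0422]), np.float64(0.0015340953710249823)) [0.4596 0.23   0.042 ] [0.4612 0.2301 0.042 ]
[ 0.4963 -0.0401  0.097 ] [ 0.6471 -0.1017  0.1   ] [0.6575 0.0155 0.1   ] [ 0.5798 -0.0396  0.1   ]
```

Call:
apply_moves(claw=[-0.3, -0.3, -0.3, -0.3, -0.3, -0.3, -0.3, -0.3], dp=[[4, -1.5, 0], [8, -3, 0], [12, -4.5, 0], [16, -6, 0], [20, -8, 0], [23, -9, 0], [23, -9, 2], [23, -9, 4]], delta_rot=[[0, 0, 0], [0, 0, 0], [0, 0, 0], [0, 0, 0], [0, 0, 0], [0, 0, 0], [0, 0, 0], [0, 0, 0]])

```text
clock: 0.77
tcp_pos: [0.4596, 0.2327, 0.1662]
tcp_rot: [[-0.005, 1.0, 0.003], [1.0, 0.005, 0.001], [0.001, 0.003, -1.0]]
ft_force: [0.6, -0.6, 0.3]
width: 0.65
grip_force: 0.0
```

```bash
python3 - <<'E'
from h import *
np.set_printoptions(precision=4,suppress=True)
ims={n:snapshot(n) for n in("top","scene")}
for n in ims: cv2.imwrite(f"pics/{n}1.png",ims[n])
a=cv2.resize(ims["top"][132:212,240:330],None,fx=5,fy=5,interpolation=cv2.INTER_CUBIC)
b=cv2.resize(ims["scene"][152:225,185:280],None,fx=3.6,fy=3.6,interpolation=cv2.INTER_CUBIC)
h=max(a.shape[0],b.shape[0]); f=lambda i:cv2.copyMakeBorder(i,0,h-i.shape[0],0,0,0)
cv2.imwrite("pics/c2.png",np.hstack([f(a),f(b)]));print(a.shape,b.shape)
s=state();print(s["tcp_pos"],s["tcp_rot"],s["width"])
E
```

```text
(400, 450, 3) (263, 342, 3)
[0.4572 0.2298 0.1613] [[-0.0017  1.     -0.0077]
 [ 1.      0.0017 -0.003 ]
 [-0.003  -0.0077 -1.    ]] 0.6504755069431082
```

View pics/c2.png

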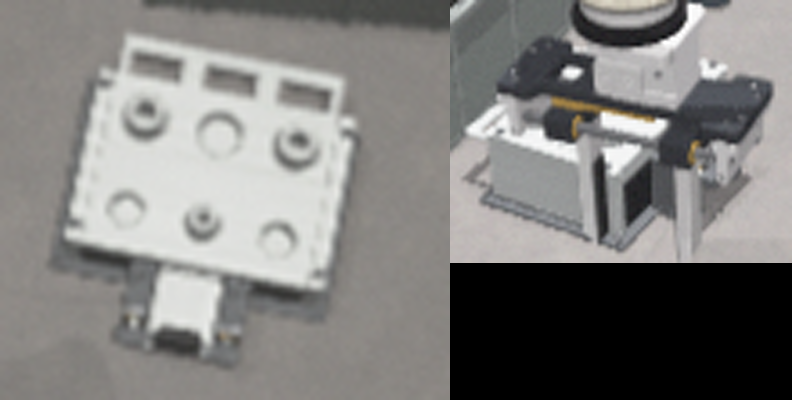

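The top crop shows the loader: filled bushes at (269.4,154.4), (299.8,160.6) and small (280.8,175.8). The empty holes are at (284,158.8), (265.2,173.4) and (295.6,179.6). The scene view is blocked now, so I use the first scene picture as the second view.

```bash
python3 - <<'E'
from h import *
from scipy.optimize import least_squares
np.set_printoptions(precision=4,suppress=True)
c=lambda x,y:((x+.5)/5-.5+240,(y+.5)/5-.5+132)
obs=[((.037,.06,.1),c(146,112)),((.037,-.06,.1),c(299,142)),((-.037,0,.1),c(204,218)),((.037,0,.077),c(220,134)),((-.037,.06,.077),c(126,208)),((-.037,-.06,.077),c(278,239))]
W=np.array([onz("top",*p,m[2]) for m,p in obs]);M=np.array([m for m,_ in obs])
def T(p,M):
    ct,st=np.cos(p[2]),np.sin(p[2]); M=np.atleast_2d(M);return np.c_[p[0]+ct*M[:,0]-st*M[:,1],p[1]+st*M[:,0]+ct*M[:,1],M[:,2]]
r=least_squares(lambda p:(T(p,M)-W)[:,:2].ravel(),[.62,-.05,-.1]);p=r.x
print("pose",p,np.degrees(p[2]));print((T(p,M)-W)*1000)
s=cv2.imread("pics/scene0.png")
k=8;o=(188,155);im=cv2.resize(s[155:225,188:283],None,fx=k,fy=k,interpolation=cv2.INTER_CUBIC)
for q in proj("scene",T(p,[m for m in M]+[(-.13,0,.097)])):
    cv2.drawMarker(im,tuple(int(v) for v in ((q-o+.5)*k-.5)),(0,0,255),cv2.MARKER_CROSS,14,1)
    print(q,(q-o+.5)*k-.5)
cv2.imwrite("pics/c3.png",im)
np.save("pose.npy",p)
E
```

```text
pose [ 0.6234 -0.0564 -0.1132] -6.4837496634476475
[[ 0.9101  0.1212 -0.    ]
 [ 0.3481  0.2591  0.    ]
 [ 0.1929  0.1676 -0.    ]
 [ 0.0518 -0.2002  0.    ]
 [-0.8379 -0.178   0.    ]
 [-0.6649 -0.1697  0.    ]]
[210.3673 178.6599] [182.4385 192.7793]
[229.7842 162.2692] [337.7734  61.6535]
[239.0584 175.6181] [411.9674 168.445 ]
[220.7976 175.9511] [265.881  171.1091]
[229.7803 190.3669] [337.7426 286.4352]
[248.2822 173.055 ] [485.7576 147.9396]
[263.8086 183.5645] [609.9687 232.0164]
```

View pics/c3.png

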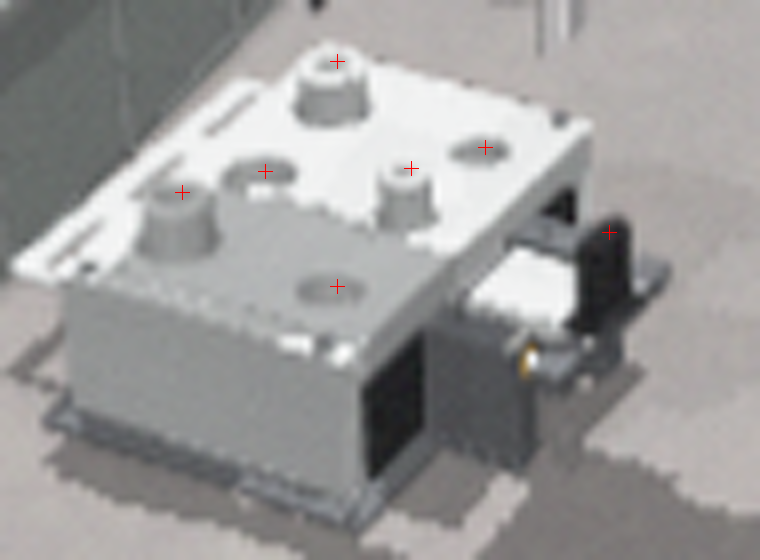

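Call:
apply_moves(claw=[-0.3, -0.3, -0.3, -0.3, -0.3, -0.3], dp=[[0, 0.2, 3.5], [0, 0.2, 7], [0, 0.2, 10], [0, 0.2, 12], [0, 0.2, 13], [0, 0.2, 13]], delta_rot=[[0, 0, 0], [0, 0, 0], [0, 0, 0], [0, 0, 0], [0, 0, 0], [0, 0, 0]], newtons=25)

```text
clock: 1.37
tcp_pos: [0.4606, 0.229, 0.0333]
tcp_rot: [[0.001, 1.0, -0.005], [1.0, -0.001, -0.002], [-0.002, -0.005, -1.0]]
ft_force: [0.2, 0.2, 1.2]
width: 0.651
grip_force: 0.0
```

```bash
python3 - <<'E'
from h import *
np.set_printoptions(precision=4,suppress=True)
s=state();print(s["tcp_pos"],s["tcp_rot"],s["joint_velocities"])
c=lambda x,y:((x+.5)/5-.5+240,(y+.5)/5-.5+132); d=lambda x,y:((x+.5)/8-.5+188,(y+.5)/8-.5+155)
for a,b in(((220,134),(260,173)),((126,208),(333,289)),((278,239),(480,151)),((204,218),(408,168))): print(tri(("top",*c(*a)),("scene",*d(*b))))
E
```

```text
[0.4606 0.229  0.0333] [[ 0.001   1.     -0.0047]
 [ 1.     -0.001  -0.0017]
 [-0.0017 -0.0047 -1.    ]] [ 0.0047 -0.0334 -0.0575  0.0024  0.0249  0.0006]
(array([ 0.6616, -0.06  ,  0.0758]), np.float64(0.002269767290290302))
(array([0.595 , 0.0077, 0.0754]), np.float64(0.0008397850207792205))
(array([ 0.5817, -0.1116,  0.075 ]), np.float64(0.0015006243684763637))
(array([ 0.5874, -0.0521,  0.0999]), np.float64(0.0018767768883188702))
```

Call:
apply_moves(claw=[-0.3, -0.3, 0.6, 1, 1, 1, 1, 1], dp=[[0.1, 0, 0.7], [0.1, 0, 0.8], [0.1, 0, 0.8], [0.1, 0, 0.8], [0.1, 0, 0.8], [0.1, 0, 0.8], [0.1, 0, 0.8], [0.1, 0, 0.8]], delta_rot=[[0, 0, 0], [0, 0, 0], [0, 0, 0], [0, 0, 0], [0, 0, 0], [0, 0, 0], [0, 0, 0], [0, 0, 0]], newtons=25)

```text
clock: 2.03
tcp_pos: [0.4622, 0.231, 0.0278]
tcp_rot: [[-0.0, 1.0, 0.001], [1.0, 0.0, 0.0], [0.0, 0.001, -1.0]]
ft_force: [-0.0, -0.6, 0.7]
width: 0.256
grip_force: 0.0
```

Call:
apply_moves(claw=[0.4, 0.4, 0.7, 1, 1], dp=[[0, 0, 0.4], [0, 0, 0.4], [0, 0, 0.4], [0, 0, 0.4], [0, 0, 0.4]], delta_rot=[[0, 0, 0], [0, 0, 0], [0, 0, 0], [0, 0, 0], [0, 0, 0]], newtons=25)

```text
clock: 2.45
tcp_pos: [0.4618, 0.2309, 0.0232]
tcp_rot: [[-0.0, 1.0, -0.001], [1.0, 0.0, -0.0], [-0.0, -0.001, -1.0]]
ft_force: [0.2, -0.1, -1.1]
width: 0.223
grip_force: 25.0
```

Call:
apply_moves(claw=[1, 1, 1, 1, 1, 1, 1, 1, 1, 1, 1, 1], dp=[[0, 0, -2], [0, 0, -5], [-1, 0.5, -9], [-4, 2.4, -12], [-7.5, 4.5, -12.6], [-11, 6.5, -12.6], [-14.5, 8.6, -12.6], [-18, 10.7, -12.6], [-21, 12.5, -12.6], [-22.4, 13.2, -12.6], [-22.4, 13.2, -12.6], [-22.4, 13.2, -12.6]], delta_rot=[[0, 0, 0], [0, 0, 0], [0, 0, 1], [0, 0, 2], [0, 0, 3], [0, 0, 4], [0, 0, 5], [0, 0, 6], [0, 0, 6.5], [0, 0, 6.5], [0, 0, 6.5], [0, 0, 6.5]])

```text
clock: 3.45
tcp_pos: [0.5936, 0.007, 0.1489]
tcp_rot: [[0.114, 0.993, -0.002], [0.993, -0.114, 0.001], [0.001, -0.002, -1.0]]
ft_force: [-0.6, -0.6, -1.5]
width: 0.224
grip_force: 25.0
```

Call:
apply_moves(claw=[1, 1, 1], dp=[[0, 0, 2.2], [0, 0, 2.6], [0, 0, 2.6]], delta_rot=[[0, 0, 0], [0, 0, 0], [0, 0, 0]])

```text
clock: 3.7
tcp_pos: [0.5917, 0.0089, 0.1213]
tcp_rot: [[0.111, 0.994, -0.005], [0.994, -0.111, 0.001], [0.0, -0.005, -1.0]]
ft_force: [-0.1, 0.3, -1.7]
width: 0.227
grip_force: 25.0
```

```bash
python3 - <<'E'
from h import *
np.set_printoptions(precision=4,suppress=True)
s=state();print(s["tcp_pos"],s["tcp_rot"],s["width"],s["grip_force"])
im=snapshot("scene");cv2.imwrite("pics/s2.png",im)
k=8;o=(188,140);im=cv2.resize(im[140:210,188:283],None,fx=k,fy=k,interpolation=cv2.INTER_CUBIC)
cv2.imwrite("pics/c4.png",im)
E
```

```text
[0.5917 0.0089 0.1213] [[ 0.1109  0.9938 -0.0052]
 [ 0.9938 -0.1109  0.001 ]
 [ 0.0004 -0.0053 -1.    ]] 0.22680035590969264 24.99315641121939
```

View pics/c4.png

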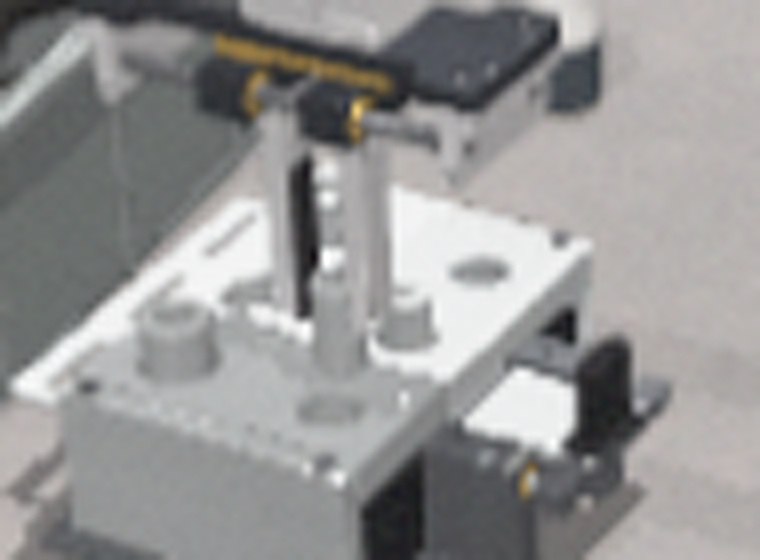

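The crop shows the held bush hanging above the empty small hole 1. The bush's underside centre is at about (340,362) in the crop and the hole is at (332,409).

```bash
python3 - <<'E'
from h import *
np.set_printoptions(precision=4,suppress=True)
d=lambda x,y:((x+.5)/8-.5+188,(y+.5)/8-.5+140)
s=state();print(s["tcp_pos"])
print(onz("scene",*d(340,362),.098),onz("scene",*d(332,409),.077),onz("scene",*d(480,270),.077))
E
```

```text
[0.5926 0.0087 0.1227]
[0.5919 0.0059 0.098 ] [0.5948 0.01   0.077 ] [ 0.5815 -0.1093  0.077 ]
```

```bash
python3 - <<'E'
from h import *
np.set_printoptions(precision=4,suppress=True)
im=cv2.imread("pics/s2.png")
g=cv2.cvtColor(im,cv2.COLOR_BGR2GRAY)
print(g[176:200,222:242])
a=np.linspace(0,2*np.pi,24)
for c in((.592,.0088),(.592,.0065)):
    P=proj("scene",np.c_[c[0]+.011*np.cos(a),c[1]+.011*np.sin(a),0*a+.098]); print(P.min(0),P.max(0),P.mean(0))
P=proj("scene",np.c_[.5945+.013*np.cos(a),.0075+.013*np.sin(a),0*a+.077]); print(P.min(0),P.max(0),P.mean(0))
E
```

```text
[[194 180 173  75  85 160 169 178 175 168 180 176 153 154 151 175 178 203
  233 233]
 [175 180 173  75  64 140 157 165 163 152 177 175 148 151 154 206 220 226
  220 196]
 [184 189 176  85  58 135 151 157 155 154 178 179 142 151 150 177 198 193
  176 153]
 [229 235 201  93  92 140 149 156 154 161 177 177 144 162 146 149 152 150
  155 150]
 [209 241 236 216 222 154 150 154 156 151 177 179 202 173 143 146 152 151
  155 150]
 [166 210 212 237 243 163 150 157 156 156 167 162 182 148 142 147 153 155
  155 151]
 [178 172 166 206 215 152 149 157 157 159 151 137 209 138 140 148 155 154
  155 151]
 [175 170 170 180 170 142 151 154 158 152 143 130 232 203 166 150 157 156
  173 186]
 [167 167 170 174 170 147 149 155 158 152 144 129 202 234 230 225 225 226
  229 229]
 [177 168 167 169 167 152 151 155 160 152 146 136 170 210 212 211 238 239
  239 239]
 [187 170 167 167 165 164 155 152 159 150 153 160 172 169 169 171 206 209
  207 208]
 [187 182 177 179 164 167 167 162 162 160 165 171 172 170 171 170 168 168
  167 168]
 [187 184 186 182 172 172 172 169 171 175 171 171 171 169 170 169 167 168
  167 
[... 420 characters left out ...]
 132 132]
 [162 181 186 188 186 189 186 186 186 186 183 185 186 183 167 145 131 131
  133 121]
 [168 175 172 167 184 186 186 185 185 185 183 184 184 169 144 129 132 130
  112 103]
 [180 178 175 170 175 174 162 167 179 183 183 184 170 142 131 131 132 110
   76  88]
 [168 182 190 183 179 143 122 127 174 184 181 166 143 132 132 132 106  67
   54  79]
 [154 160 162 176 213 142 123 154 178 183 166 142 130 132 133 108  68  44
   43  78]
 [146 146 145 158 179 147 158 207 239 179 150 132 130 131 111  67  41  37
   37  82]]
[226.2452 183.3972] [233.085  187.1757] [229.5306 185.2462]
[226.56   183.0336] [233.3905 186.802 ] [229.8407 184.8777]
[225.4744 188.0799] [233.475  192.5809] [229.3178 190.2812]
```

Call:
apply_moves(claw=[1, 1, 1, 1], dp=[[0.2, 0.1, 0], [0.2, 0.1, 0], [0.2, 0.1, 0], [0.2, 0.1, 0]], delta_rot=[[0, 0, 0], [0, 0, 0], [0, 0, 0], [0, 0, 0]])

```text
clock: 4.08
tcp_pos: [0.5956, 0.0091, 0.1244]
tcp_rot: [[0.113, 0.994, 0.001], [0.994, -0.113, -0.0], [0.0, 0.001, -1.0]]
ft_force: [0.5, -0.3, -0.9]
width: 0.227
grip_force: 25.0
```

Call:
apply_moves(claw=[1, 1, 1, 1, 1, 1], dp=[[0, 0, 1], [0, 0, 2], [0, 0, 2.3], [0, 0, 2.6], [0, 0, 2.9], [0, 0, 3.2]], delta_rot=[[0, 0, 0], [0, 0, 0], [0, 0, 0], [0, 0, 0], [0, 0, 0], [0, 0, 0]])

```text
clock: 4.58
tcp_pos: [0.5954, 0.0089, 0.0911]
tcp_rot: [[0.113, 0.994, 0.0], [0.994, -0.113, 0.0], [0.0, 0.0, -1.0]]
ft_force: [1.1, 0.5, -0.3]
width: 0.224
grip_force: 25.0
```

Call:
apply_moves(claw=[1, 1, 1, 1], dp=[[0, 0, 0.4], [0, 0, 0.8], [0, 0, 1], [0, 0, 1]], delta_rot=[[0, 0, 0], [0, 0, 0], [0, 0, 0], [0, 0, 0]])

```text
clock: 4.92
tcp_pos: [0.5954, 0.009, 0.0812]
tcp_rot: [[0.113, 0.994, 0.0], [0.994, -0.113, 0.0], [0.0, 0.0, -1.0]]
ft_force: [2.1, 0.5, -1.8]
width: 0.223
grip_force: 25.0
```

Call:
apply_moves(claw=[0.2, 0.2, 0.2, 0.2, 0.2, 0.2, 0.2, 0.2, 0.2, 0.2, 0.2, 0.2], dp=[[0, 0, 0], [0, 0, 0], [0, 0, 0], [0, 0, -2], [0, 0, -5], [0, 0, -8], [3, -1.5, -8], [6.5, -3, -8], [10, -4.7, -8], [13.5, -6.4, -8], [17, -8.1, -8], [20.5, -9.8, -8]], delta_rot=[[0, 0, 0], [0, 0, 0], [0, 0, 0], [0, 0, 0], [0, 0, 0], [0, 0, 0], [0, 0, -7], [0, 0, -14], [0, 0, -21], [0, 0, -28], [0, 0, -35], [0, 0, -42]])

```text
clock: 5.92
tcp_pos: [0.52, 0.2249, 0.1618]
tcp_rot: [[-0.585, 0.811, 0.0], [0.811, 0.585, -0.0], [-0.0, -0.0, -1.0]]
ft_force: [-0.2, 0.1, 0.2]
width: 0.401
grip_force: 0.0
```

```bash
python3 - <<'E'
from h import *
np.set_printoptions(precision=4,suppress=True)
s=state();R=s["tcp_rot"];print(s["tcp_pos"],R,s["qpos"],s["width"])
print(R.T@(np.array([.478,.350,.10])-s["tcp_pos"])*100)
c=lambda x,y:((x+.5)/6.1-.5+150,(y+.5)/6.1-.5+165)
for p in((150,152),(335,100),(95,163)): print(onz("top",*c(*p),.008))
cv2.imwrite("pics/s3.png",snapshot("scene"));cv2.imwrite("pics/t3.png",snapshot("top"))
E
```

```text
[0.52   0.2249 0.1618] [[-0.5852  0.8109  0.0002]
 [ 0.8109  0.5852 -0.0003]
 [-0.0003 -0.     -1.    ]] [ 0.3084  0.1364  1.4031 -0.0003  1.602  -0.3168] 0.401382391932469
[12.6026  3.91    6.1748]
[0.5106 0.3623 0.008 ]
[0.5564 0.2455 0.008 ]
[0.5    0.3972 0.008 ]
```

Call:
apply_moves(claw=[0.2, 0.2, 0.2, 0.2, 0.2, 0.2, 0.2, 0.2, 0.2, 0.2], dp=[[3, 1, 0], [6, 2, 0], [9, 3, 0], [12, 3.9, 0], [12.6, 4, 1], [12.6, 4, 3], [12.6, 4, 5], [12.6, 4, 6], [12.6, 4, 7], [12.6, 4, 7]], delta_rot=[[0, 0, -7], [0, 0, -14], [0, 0, -21], [0, 0, -28], [0, 0, -35], [0, 0, -42], [0, 0, -48], [0, 0, -48], [0, 0, -48], [0, 0, -48]])

```text
clock: 6.85
tcp_pos: [0.4796, 0.3481, 0.089]
tcp_rot: [[-0.993, 0.117, -0.004], [0.117, 0.993, -0.002], [0.003, -0.003, -1.0]]
ft_force: [-0.7, -0.7, -0.4]
width: 0.4
grip_force: 0.0
```

```bash
python3 - <<'E'
from h import *
np.set_printoptions(precision=4,suppress=True)
s=state();R=s["tcp_rot"];print(s["tcp_pos"],R,s["qpos"],s["width"])
print(R.T@(np.array([.479,.350,.0235])-s["tcp_pos"])*100)
E
```

```text
[0.4796 0.3481 0.089 ] [[-0.9932  0.1166 -0.0036]
 [ 0.1166  0.9932 -0.0025]
 [ 0.0033 -0.0029 -1.    ]] [ 0.5324  0.234   1.436  -0.0003  1.476  -0.9215] 0.39954178522445627
[0.0604 0.1976 6.5545]
```

Call:
apply_moves(claw=[0.2, 0.2, 0.2, 0.2, 0.2, 0.2, 0.6, 1, 1, 1, 1], dp=[[0, 0.1, 2], [0, 0.1, 4], [0, 0.1, 5.5], [0, 0.1, 6.3], [0, 0.1, 6.8], [0, 0.1, 6.8], [0, 0.1, 6.8], [0, 0.1, 6.8], [0, 0.1, 6.8], [0, 0.1, 6.8], [0, 0.1, 6.8]], delta_rot=[[0, 0, 0], [0, 0, 0], [0, 0, 0], [0, 0, 0], [0, 0, 0], [0, 0, 0], [0, 0, 0], [0, 0, 0], [0, 0, 0], [0, 0, 0], [0, 0, 0]])

```text
clock: 7.77
tcp_pos: [0.4814, 0.3509, 0.0249]
tcp_rot: [[-0.994, 0.113, 0.002], [0.113, 0.994, 0.001], [-0.002, 0.001, -1.0]]
ft_force: [-0.0, -0.5, 3.0]
width: 0.228
grip_force: 24.6
```

```bash
python3 - <<'E'
from h import *
np.set_printoptions(precision=4,suppress=True)
s=state();R=s["tcp_rot"];print(s["tcp_pos"],s["width"],s["grip_force"])
print(R.T@(np.array([.5815,-.111,.15])-s["tcp_pos"])*100,np.degrees(np.arctan2(R[1,0],R[0,0])))
E
```

```text
[0.4814 0.3509 0.0249] 0.22818725027335482 24.604813051706742
[-15.2043 -44.7383 -12.544 ] 173.4949335151623
```

Call:
apply_moves(claw=[1, 1, 1, 1, 1, 1, 1, 1, 1, 1, 1, 1], dp=[[0, 0, -2], [0, 0, -5], [0, -1, -9], [-1.3, -4, -11], [-2.7, -8, -12.5], [-4, -12, -12.5], [-5.4, -16, -12.5], [-6.8, -20, -12.5], [-8.2, -24, -12.5], [-9.6, -28, -12.5], [-11, -32, -12.5], [-12.4, -36, -12.5]], delta_rot=[[0, 0, 0], [0, 0, 0], [0, 0, 0], [0, 0, 0], [0, 0, 0], [0, 0, 0], [0, 0, 0], [0, 0, 0], [0, 0, 0], [0, 0, 0], [0, 0, 0], [0, 0, 0]])

```text
clock: 8.77
tcp_pos: [0.5611, -0.0155, 0.1483]
tcp_rot: [[-0.994, 0.113, -0.0], [0.113, 0.994, 0.0], [0.0, 0.0, -1.0]]
ft_force: [1.1, -0.1, -1.4]
width: 0.225
grip_force: 24.5
```

Call:
apply_moves(claw=[1, 1, 1, 1, 1, 1, 1], dp=[[-1.3, -4, 0], [-2.5, -7, 0], [-3, -8.7, 0], [-3, -8.7, 1.5], [-3, -8.7, 2.7], [-3, -8.7, 2.7], [-3, -8.7, 2.7]], delta_rot=[[0, 0, 0], [0, 0, 0], [0, 0, 0], [0, 0, 0], [0, 0, 0], [0, 0, 0], [0, 0, 0]])

```text
clock: 9.35
tcp_pos: [0.5801, -0.1026, 0.1198]
tcp_rot: [[-0.994, 0.112, -0.004], [0.112, 0.994, 0.001], [0.004, 0.001, -1.0]]
ft_force: [-0.1, 1.1, -0.5]
width: 0.225
grip_force: 24.5
```

```bash
python3 - <<'E'
from h import *
np.set_printoptions(precision=4,suppress=True)
im=snapshot("scene");cv2.imwrite("pics/s4.png",im)
s=state();R=s["tcp_rot"];print(s["tcp_pos"],s["width"],s["grip_force"],s["joint_velocities"])
print(R.T@(np.array([.5835,-.111,.12])-s["tcp_pos"])*100,np.degrees(np.arctan2(R[1,0],R[0,0])))
k=8;im=cv2.resize(im[140:210,188:283],None,fx=k,fy=k,interpolation=cv2.INTER_CUBIC)
cv2.imwrite("pics/c5.png",im)
a=np.linspace(0,2*np.pi,24)
g=cv2.cvtColor(cv2.imread("pics/s4.png"),cv2.COLOR_BGR2GRAY)
c=s["tcp_pos"]
for dx in(0,-.002):
    P=proj("scene",np.c_[c[0]+dx+.011*np.cos(a),c[1]+.011*np.sin(a),0*a+c[2]-.0245]); print(P.min(0),P.max(0),P.mean(0))
P=proj("scene",np.c_[.5822+.013*np.cos(a),-.111+.013*np.sin(a),0*a+.077]); print(P.min(0),P.max(0),P.mean(0))
E
```

```text
[ 0.5808 -0.1026  0.1209] 0.22891778342758085 24.542013924437924 [ 0.0046 -0.0117 -0.0238 -0.003  -0.0019 -0.0005]
[-0.3595 -0.8079  0.0934] 173.56785112365912
[243.5936 167.8201] [250.0232 171.1715] [246.6726 169.4603]
[244.1302 167.929 ] [250.5625 171.2834] [247.2102 169.5707]
[243.8313 171.0752] [251.3344 175.0408] [247.4242 173.015 ]
```

View pics/c5.png

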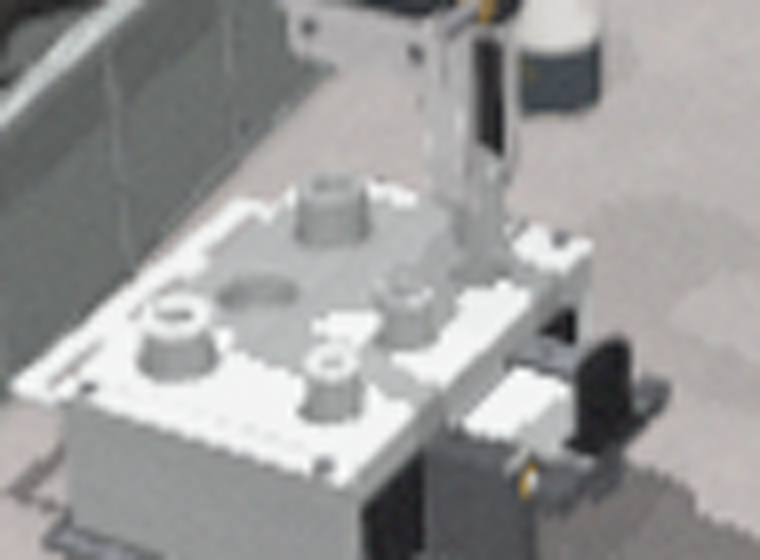

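The crop shows small hole 1 filled, with its bush standing as high as its neighbour. The held bush is at about (485,240), still roughly 8 mm short of small hole 3.

Call:
apply_moves(claw=[1, 1, 1, 1, 1], dp=[[-0.2, -0.4, 0], [-0.3, -0.8, 0], [-0.3, -0.8, 0], [-0.3, -0.8, 0], [-0.3, -0.8, 0]], delta_rot=[[0, 0, 0], [0, 0, 0], [0, 0, 0], [0, 0, 0], [0, 0, 0]])

```text
clock: 9.82
tcp_pos: [0.5835, -0.1118, 0.1219]
tcp_rot: [[-0.994, 0.113, 0.001], [0.113, 0.994, -0.0], [-0.001, 0.0, -1.0]]
ft_force: [-0.3, -0.4, -0.7]
width: 0.229
grip_force: 24.5
```

```bash
python3 - <<'E'
from h import *
np.set_printoptions(precision=4,suppress=True)
im=snapshot("scene");cv2.imwrite("pics/s5.png",im)
s=state();R=s["tcp_rot"];print(s["tcp_pos"],s["joint_velocities"])
print(R.T@(np.array([.5835,-.111,.12])-s["tcp_pos"])*100)
a=np.linspace(0,2*np.pi,24);c=s["tcp_pos"]
g=cv2.cvtColor(im,cv2.COLOR_BGR2GRAY);print(g[164:180,238:257])
for dx in(0,-.002):
    P=proj("scene",np.c_[c[0]+dx+.011*np.cos(a),c[1]+.011*np.sin(a),0*a+c[2]-.0245]); print(P.min(0),P.max(0),P.mean(0))
E
```

```text
[ 0.5834 -0.1117  0.1218] [ 0.0019  0.0001  0.0023 -0.0003 -0.0003  0.0026]
[0.0028 0.0739 0.1772]
[[194 186 182 180 185 179 159 140 143 162 153 157 151 163 187 186 184 182
  183]
 [187 183 183 183 183 207 164 139 141 154 154 156 153 166 185 186 187 185
  185]
 [184 183 184 184 184 200 167 138 143 150 152 157 153 151 179 184 183 186
  184]
 [182 181 185 184 184 174 169 138 143 147 152 154 155 146 174 162 181 184
  184]
 [182 183 184 174 175 169 165 149 146 150 152 155 153 155 165 218 217 217
  197]
 [185 185 187 179 168 166 166 160 157 156 156 157 160 165 218 235 235 233
  213]
 [187 185 183 176 167 166 175 168 165 163 163 162 163 166 202 234 239 232
  226]
 [185 173 173 167 167 166 185 177 167 169 165 169 162 165 166 205 209 195
  232]
 [174 168 168 167 165 166 179 174 156 155 155 154 153 159 178 166 163 164
  202]
 [169 169 168 167 168 159 150 149 145 147 146 144 139 144 171 165 164 165
  165]
 [218 184 171 169 168 162 141 140 146 147 146 145 137 181 167 162 164 178
  179]
 [203 181 222 203 172 165 158 154 184 187 185 185 218 229 223 224 233 192
  169]
 [161 200 240 222 173 166 169 167 225 230 231 229 237 238 238 239 241 212
  149]
 [226 235 228 189 172 167 167 167 236 239 237 238 238 238 239 239 215 175
  131]
 [207 207 183 156 179 168 222 227 238 239 238 238 239 240 240 218 161 146
  130]
 [158 152 160 150 184 230 242 242 239 238 238 239 240 240 218 168 150 149
  119]]
[243.9813 166.1897] [250.3767 169.5018] [247.0437 167.8107]
[244.5152 166.2972] [250.9133 169.6124] [247.5786 167.9197]
```

Call:
apply_moves(claw=[1, 1, 1, 1, 1, 1, 1], dp=[[-0.12, 0.07, 0], [-0.12, 0.07, 1], [-0.12, 0.07, 1.8], [-0.12, 0.07, 2.1], [-0.12, 0.07, 2.4], [-0.12, 0.07, 2.7], [-0.12, 0.07, 2.9]], delta_rot=[[0, 0, 0], [0, 0, 0], [0, 0, 0], [0, 0, 0], [0, 0, 0], [0, 0, 0], [0, 0, 0]])

```text
clock: 10.45
tcp_pos: [0.5844, -0.1112, 0.0919]
tcp_rot: [[-0.994, 0.113, -0.001], [0.113, 0.994, 0.0], [0.001, 0.0, -1.0]]
ft_force: [0.3, -0.2, -2.0]
width: 0.227
grip_force: 24.5
```

Call:
apply_moves(claw=[1, 1, 1, 1], dp=[[0, 0, 0.4], [0, 0, 0.8], [0, 0, 0.95], [0, 0, 0.95]], delta_rot=[[0, 0, 0], [0, 0, 0], [0, 0, 0], [0, 0, 0]])

```text
clock: 10.78
tcp_pos: [0.5847, -0.1113, 0.0831]
tcp_rot: [[-0.994, 0.113, 0.0], [0.113, 0.994, -0.0], [-0.0, 0.0, -1.0]]
ft_force: [0.7, 0.3, -1.3]
width: 0.23
grip_force: 24.5
```

```bash
python3 - <<'E'
from h import *
np.set_printoptions(precision=4,suppress=True)
s=state();R=s["tcp_rot"];print(s["tcp_pos"],s["ft_force"],s["qpos"])
print(R.T@(np.array([.586,.2912,.1])-s["tcp_pos"])*100)
E
```

```text
[ 0.5847 -0.1113  0.0831] [ 0.7411  0.2529 -1.2902] [-0.2834  0.2399  1.441   0.0001  1.4603 -1.7407]
[ 4.428  40.0043 -1.6938]
```

Call:
apply_moves(claw=[0.2, 0.2, 0.2, 0.2, 0.2, 0, -0.2, -0.2, -0.2, -0.2, -0.2, -0.2], dp=[[0, 0, 0], [0, 0, 0], [0, 0, 0], [0, 0, -2], [0, 0, -5], [0, 0, -8], [0.4, 4, -8], [0.8, 8, -8], [1.3, 12, -8], [1.7, 16, -8], [2.2, 20, -8], [2.6, 24, -8]], delta_rot=[[0, 0, 0], [0, 0, 0], [0, 0, 0], [0, 0, 0], [0, 0, 0], [0, 0, 0], [0, 0, 0], [0, 0, 0], [0, 0, 0], [0, 0, 0], [0, 0, 0], [0, 0, 0]])

```text
clock: 11.78
tcp_pos: [0.5857, 0.132, 0.1635]
tcp_rot: [[-0.994, 0.113, 0.001], [0.113, 0.994, 0.0], [-0.001, 0.0, -1.0]]
ft_force: [0.1, -0.4, 0.2]
width: 0.6
grip_force: 0.0
```

Call:
apply_moves(claw=[-0.2, -0.2, -0.2, -0.2, -0.2, -0.2, -0.2, -0.2], dp=[[0.5, 4, 0], [0.9, 8, 0], [1.4, 12, 0], [1.8, 15, 0], [1.8, 16, 0], [1.8, 16, 3], [1.8, 16, 6], [1.8, 16, 6]], delta_rot=[[0, 0, 0], [0, 0, 0], [0, 0, 0], [0, 0, 0], [0, 0, 0], [0, 0, 0], [0, 0, 0], [0, 0, 0]])

```text
clock: 12.45
tcp_pos: [0.5825, 0.2893, 0.0957]
tcp_rot: [[-0.994, 0.113, -0.011], [0.113, 0.994, -0.005], [0.011, -0.006, -1.0]]
ft_force: [-0.4, 0.0, -1.5]
width: 0.6
grip_force: 0.0
```

```bash
python3 - <<'E'
from h import *
np.set_printoptions(precision=4,suppress=True)
s=state();R=s["tcp_rot"];print(s["tcp_pos"],s["ft_force"],s["width"],s["joint_velocities"])
print(R.T@(np.array([.586,.2912,.023])-s["tcp_pos"])*100)
E
```

```text
[0.5825 0.2893 0.0957] [-0.4259  0.0054 -1.504 ] 0.600304697932904 [-0.012  -0.0229 -0.0555  0.0039  0.0735  0.0025]
[-0.4048  0.2731  7.2643]
```

Call:
apply_moves(claw=[-0.2, -0.2, -0.2, -0.2, -0.2, -0.2], dp=[[0, 0, 2], [0, 0, 4.5], [0, 0, 6.5], [0, 0, 7.6], [0, 0, 7.9], [0, 0, 7.9]], delta_rot=[[0, 0, 0], [0, 0, 0], [0, 0, 0], [0, 0, 0], [0, 0, 0], [0, 0, 0]])

```text
clock: 12.95
tcp_pos: [0.5863, 0.2906, 0.024]
tcp_rot: [[-0.993, 0.114, -0.001], [0.114, 0.993, -0.0], [0.001, -0.001, -1.0]]
ft_force: [0.1, 0.6, 0.1]
width: 0.598
grip_force: 0.0
```

Call:
apply_moves(claw=[0.1, 0.5, 1, 1, 1, 1], dp=[[0, 0, 0], [0, 0, 0], [0, 0, 0], [0, 0, 0], [0, 0, 0], [0, 0, 0]], delta_rot=[[0, 0, 0], [0, 0, 0], [0, 0, 0], [0, 0, 0], [0, 0, 0], [0, 0, 0]])

```text
clock: 13.45
tcp_pos: [0.5869, 0.2908, 0.0253]
tcp_rot: [[-0.994, 0.113, 0.002], [0.113, 0.994, -0.0], [-0.002, -0.0, -1.0]]
ft_force: [0.5, -2.3, 4.0]
width: 0.31
grip_force: 25.0
```

```bash
python3 - <<'E'
from h import *
np.set_printoptions(precision=4,suppress=True)
s=state();R=s["tcp_rot"];print(s["tcp_pos"],s["ft_force"],s["width"],s["grip_force"])
print(R.T@(np.array([.6626,-.0595,.15])-s["tcp_pos"])*100)
E
```

```text
[0.5869 0.2908 0.0253] [ 0.5213 -2.2953  4.0111] 0.31043486284914984 25.004737894632854
[-11.5135 -33.9521 -12.4415]
```

Call:
apply_moves(claw=[1, 1, 1, 1, 1, 1, 1, 1, 1, 1, 1, 1], dp=[[0, 0, -2], [0, 0, -5], [0, -1, -9], [-1.3, -4, -11.5], [-2.6, -7.5, -12.5], [-3.8, -11, -12.5], [-5.1, -15, -12.5], [-6.5, -19, -12.5], [-7.9, -23, -12.5], [-9.2, -27, -12.5], [-10.6, -31, -12.5], [-11.6, -34, -12.5]], delta_rot=[[0, 0, 0], [0, 0, 0], [0, 0, 0], [0, 0, 0], [0, 0, 0], [0, 0, 0], [0, 0, 0], [0, 0, 0], [0, 0, 0], [0, 0, 0], [0, 0, 0], [0, 0, 0]])

```text
clock: 14.45
tcp_pos: [0.6628, -0.0624, 0.148]
tcp_rot: [[-0.993, 0.114, -0.001], [0.114, 0.993, 0.0], [0.001, 0.0, -1.0]]
ft_force: [0.2, -0.1, -2.0]
width: 0.311
grip_force: 25.0
```

Call:
apply_moves(claw=[1, 1, 1, 1, 1, 1], dp=[[0, 0, 0], [0, 0, 1.5], [0, 0, 2.5], [0, 0, 2.5], [0, 0, 2.5], [0, 0, 2.5]], delta_rot=[[0, 0, 0], [0, 0, 0], [0, 0, 0], [0, 0, 0], [0, 0, 0], [0, 0, 0]])

```text
clock: 14.95
tcp_pos: [0.6628, -0.0588, 0.1239]
tcp_rot: [[-0.994, 0.112, -0.0], [0.112, 0.994, 0.0], [0.0, 0.0, -1.0]]
ft_force: [-0.6, -0.4, -1.2]
width: 0.315
grip_force: 25.0
```

```bash
python3 - <<'E'
from h import *
np.set_printoptions(precision=4,suppress=True)
im=snapshot("scene");cv2.imwrite("pics/s6.png",im)
s=state();R=s["tcp_rot"];print(s["tcp_pos"],s["joint_velocities"],s["width"])
print(R.T@(np.array([.6638,-.0598,.12])-s["tcp_pos"])*100)
E
```

```text
[ 0.6632 -0.059   0.1246] [-0.0021 -0.0077 -0.0072  0.0009 -0.0018 -0.0008] 0.312170417981328
[-0.0693 -0.0769  0.4565]
```

Call:
apply_moves(claw=[1, 1, 1, 1, 1, 1, 1], dp=[[-0.05, -0.08, 1], [-0.05, -0.08, 1.9], [-0.05, -0.08, 2.2], [-0.05, -0.08, 2.5], [-0.05, -0.08, 2.8], [-0.05, -0.08, 3.1], [-0.05, -0.08, 3.2]], delta_rot=[[0, 0, 0], [0, 0, 0], [0, 0, 0], [0, 0, 0], [0, 0, 0], [0, 0, 0], [0, 0, 0]])

```text
clock: 15.58
tcp_pos: [0.6631, -0.0606, 0.0914]
tcp_rot: [[-0.994, 0.113, -0.001], [0.113, 0.994, 0.0], [0.001, 0.0, -1.0]]
ft_force: [0.3, -0.6, -2.8]
width: 0.312
grip_force: 25.0
```

Call:
apply_moves(claw=[1, 1, 1, 1, 0.2, 0.2, 0.2, 0.2], dp=[[0, 0.02, 0.4], [0, 0.02, 0.7], [0, 0.02, 0.8], [0, 0.02, 0.8], [0, 0.02, 0.8], [0, 0.02, 0.8], [0, 0.02, 0.8], [0, 0.02, 0.8]], delta_rot=[[0, 0, 0], [0, 0, 0], [0, 0, 0], [0, 0, 0], [0, 0, 0], [0, 0, 0], [0, 0, 0], [0, 0, 0]])

```text
clock: 16.25
tcp_pos: [0.6638, -0.0605, 0.0847]
tcp_rot: [[-0.994, 0.113, 0.001], [0.113, 0.994, -0.0], [-0.001, -0.0, -1.0]]
ft_force: [0.5, -0.5, -0.1]
width: 0.396
grip_force: 0.0
```

Call:
apply_moves(claw=[0.2, 0.2, 0.2, 0.2, 0.2, 0.2, 0.2, 0.2, 0.2, 0.2, 0.2, 0.2], dp=[[0, 0, -2], [0, 0, -5], [0, 0, -8], [2, 0, -9], [4, 0, -9], [6, 0, -9], [8, 0, -9], [10, 0, -9], [12, 0, -9], [14, 0, -9], [16, 0, -9], [16.8, 0, -9]], delta_rot=[[0, 0, 0], [0, 0, 0], [0, 0, 7], [0, 0, 14], [0, 0, 21], [0, 0, 28], [0, 0, 35], [0, 0, 42], [0, 0, 49], [0, 0, 56], [0, 0, 63], [0, 0, 70]])

```text
clock: 17.25
tcp_pos: [0.4946, -0.0411, 0.1747]
tcp_rot: [[-0.228, 0.974, 0.0], [0.974, 0.228, -0.0], [-0.0, 0.0, -1.0]]
ft_force: [0.8, 0.6, -0.3]
width: 0.399
grip_force: 0.0
```

Call:
apply_moves(claw=[0.2, 0.2, 0.2, 0.2, 0.2, 0.2], dp=[[0, 0, 0], [0, 0, 0], [0, 0, 0], [0, 0, 0], [0, 0, 0], [0, 0, 0]], delta_rot=[[0, 0, 7], [0, 0, 14], [0, 0, 20], [0, 0, 20], [0, 0, 20], [0, 0, 20]])

```text
clock: 17.75
tcp_pos: [0.4965, -0.0414, 0.1742]
tcp_rot: [[0.111, 0.994, 0.001], [0.994, -0.111, -0.0], [-0.0, 0.001, -1.0]]
ft_force: [0.2, -0.9, -0.6]
width: 0.402
grip_force: 0.0
```

```bash
python3 - <<'E'
from h import *
np.set_printoptions(precision=4,suppress=True)
im=snapshot("scene");cv2.imwrite("pics/s7.png",im)
s=state();R=s["tcp_rot"];print(s["tcp_pos"],R,s["width"])
print(R.T@(np.array([.4971,-.0409,.075])-s["tcp_pos"])*100)
k=8;cv2.imwrite("pics/c6.png",cv2.resize(im[150:220,188:283],None,fx=k,fy=k,interpolation=cv2.INTER_CUBIC))
E
```

```text
[ 0.4965 -0.0414  0.1741] [[ 0.1114  0.9938  0.0003]
 [ 0.9938 -0.1114 -0.    ]
 [-0.      0.0003 -1.    ]] 0.4026973289233196
[0.0608 0.0477 9.9129]
```

View pics/c6.png

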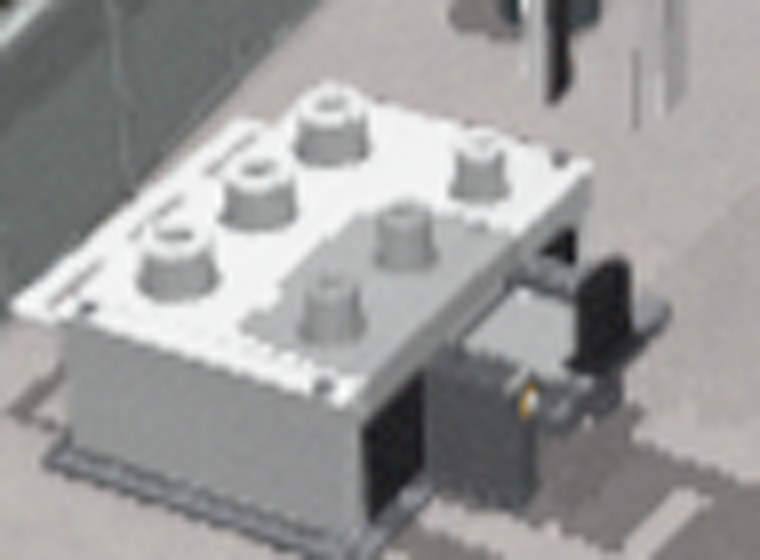

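All six bushes stand level in their holes: wide at (333,105), (260,175) and (178,250), slim at (480,150), (405,220) and (332,295). The tab's top is at about (610,265). Next I pinch the tab.

Call:
apply_moves(claw=[0.2, 0.2, 0.2, 0.2, 0.2, 0.2], dp=[[0.05, 0, 2.5], [0.05, 0, 5.5], [0.05, 0, 8], [0.05, 0, 9.5], [0.05, 0, 10.3], [0.05, 0, 10.3]], delta_rot=[[0, 0, 0], [0, 0, 0], [0, 0, 0], [0, 0, 0], [0, 0, 0], [0, 0, 0]], newtons=40)

```text
clock: 18.3
tcp_pos: [0.495, -0.0406, 0.0688]
tcp_rot: [[0.112, 0.994, -0.004], [0.994, -0.112, 0.001], [0.0, -0.004, -1.0]]
ft_force: [-0.9, 0.4, 0.0]
width: 0.398
grip_force: 0.0
```

Call:
apply_moves(claw=[0.5, 0.6, 0.75, 1, 1, 1, 1], dp=[[0, 0, 0], [0, 0, 0], [0, 0, 0], [0, 0, 0], [0, 0, 0], [0, 0, 0], [0, 0, 0]], delta_rot=[[0, 0, 0], [0, 0, 0], [0, 0, 0], [0, 0, 0], [0, 0, 0], [0, 0, 0], [0, 0, 0]])

```text
clock: 18.88
tcp_pos: [0.4982, -0.0412, 0.0724]
tcp_rot: [[0.113, 0.994, 0.004], [0.994, -0.113, -0.001], [-0.0, 0.004, -1.0]]
ft_force: [3.8, -0.5, 2.6]
width: 0.127
grip_force: 40.0
```

Call:
apply_moves(claw=[1, 1, 1, 1, 1, 1, 1, 1, 1, 1], dp=[[0, -0.5, 0], [0, -1, 0], [0, -1.5, 0], [0, -2, 0], [0, -2.5, 0], [0, -3, 0], [0, -3.4, 0], [0, -3.8, 0], [0, -3.8, 0], [0, -3.8, 0]], delta_rot=[[0, 0, 0], [0, 0, 0], [0, 0, 0], [0, 0, 0], [0, 0, 0], [0, 0, 0], [0, 0, 0], [0, 0, 0], [0, 0, 0], [0, 0, 0]])

```text
clock: 19.72
tcp_pos: [0.462, -0.0371, 0.0724]
tcp_rot: [[0.113, 0.994, 0.008], [0.994, -0.113, -0.001], [-0.0, 0.008, -1.0]]
ft_force: [9.2, -0.7, -0.3]
width: 0.124
grip_force: 40.0
```

```bash
python3 - <<'E'
from h import *
np.set_printoptions(precision=4,suppress=True)
im=snapshot("scene");cv2.imwrite("pics/s8.png",im)
s=state();R=s["tcp_rot"];print(s["tcp_pos"],s["ft_force"],s["width"],s["grip_force"],s["joint_velocities"])
print((R.T@(np.array([.4982,-.0412,.0724])-s["tcp_pos"])*1000))
k=8;cv2.imwrite("pics/c7.png",cv2.resize(im[150:220,205:300],None,fx=k,fy=k,interpolation=cv2.INTER_CUBIC))
E
```

```text
[ 0.4621 -0.0371  0.0724] [ 9.9576 -0.7414 -0.7804] 0.12085031231101082 40.037351846694946 [-0.0017  0.0018 -0.0038  0.0006  0.0007  0.0009]
[ 0.0167 36.3642  0.2871]
```

View pics/c7.png

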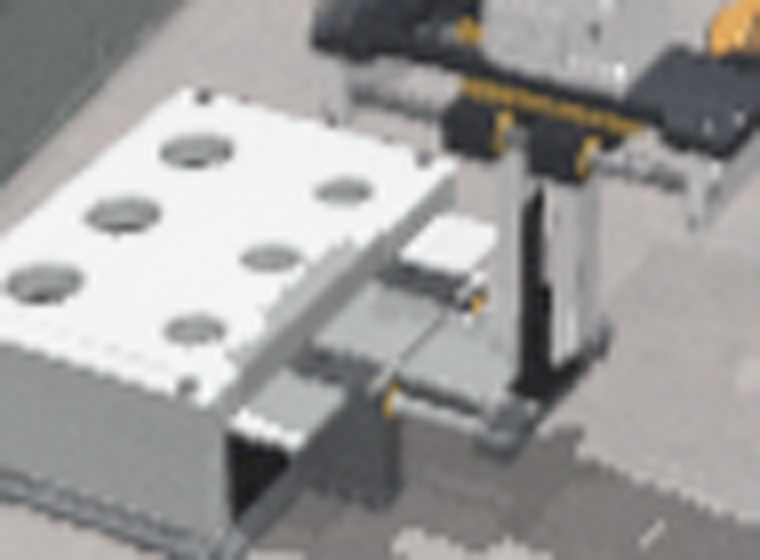

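The crop shows all six holes empty, so the bushes have dropped. The slide line runs from (393,365) to (443,317), and the white guide marks are at about (383,382) and (467,293). I check how well they line up.

```bash
python3 - <<'E'
from h import *
np.set_printoptions(precision=4,suppress=True)
th=np.radians(-6.48);ax=np.array([np.cos(th),np.sin(th)]);o=np.array([.6263,-.0556])
d=lambda x,y:((x+.5)/8-.5+205,(y+.5)/8-.5+150)
for p,z in(((400,360),.058),((443,317),.058),((383,382),.062),((467,293),.062)):
    w=onz("scene",*d(*p),z)[:2]-o; print(p,(w@ax)*1000,w@np.array([-ax[1],ax[0]])*1000)
im=cv2.imread("pics/s8.png")
a,b=proj("scene",[[*(o+ax*x),.062] for x in(-.09,-.1)]);print(a,b)
cv2.imwrite("pics/c8.png",cv2.resize(im[178:207,243:272],None,fx=20,fy=20,interpolation=cv2.INTER_CUBIC))
s=state();print(s["ft_force"],s["tcp_pos"])
E
```

```text
(400, 360) -108.82571735430943 18.433839597347376
(443, 317) -109.33742083779208 -17.26329607920266
(383, 382) -113.21905756712722 40.13702399220725
(467, 293) -112.49502896287036 -32.50469195305405
[252.3046 189.2418] [254.939 190.035]
[ 9.9576 -0.7414 -0.7804] [ 0.4621 -0.0371  0.0724]
```

View pics/c8.png

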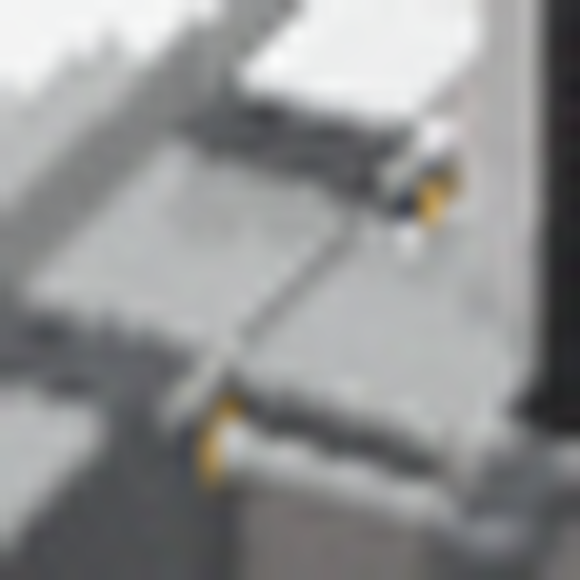

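The enlarged crop shows the near white mark from (168,415) to (232,350), the slide line from (243,338) to (355,222), and the far mark from (385,188) to (440,130).

```bash
python3 - <<'E'
from h import *
th=np.radians(-6.48);ax=np.array([np.cos(th),np.sin(th)]);o=np.array([.6263,-.0556])
d=lambda x,y:((x+.5)/20-.5+243,(y+.5)/20-.5+178)
for p,z in(((243,338),.058),((300,279),.058),((355,222),.058),((168,415),.062),((200,382),.062),((232,350),.062),((385,188),.062),((413,158),.062)):
    w=onz("scene",*d(*p),z)[:2]-o; print(p,(w@ax)*1000,w@np.array([-ax[1],ax[0]])*1000)
E
```

```text
(243, 338) -108.76631520343521 17.575414088761242
(300, 279) -108.75225730757396 -1.7145129730173587
(355, 222) -108.72860798509994 -20.726778934133545
(168, 415) -111.56559745353186 47.07113826967089
(200, 382) -111.57427193460407 36.65705752448373
(232, 350) -111.72193173116229 26.372106080191376
(385, 188) -111.168103297405 -26.784319803701663
(413, 158) -111.01274100593216 -36.94016748680095
```

The line is about 2.5 mm short of the marks, so I pull a little further.

Call:
apply_moves(claw=[1, 1, 1, 1, 1, 1, 1, 1], dp=[[0, -0.1, 0], [0, -0.22, 0], [0, -0.22, 0], [0, -0.22, 0], [0, -0.22, 0], [0, -0.22, 0], [0, -0.22, 0], [0, -0.22, 0]], delta_rot=[[0, 0, 0], [0, 0, 0], [0, 0, 0], [0, 0, 0], [0, 0, 0], [0, 0, 0], [0, 0, 0], [0, 0, 0]])

```text
clock: 20.43
tcp_pos: [0.4601, -0.0369, 0.0724]
tcp_rot: [[0.113, 0.994, 0.009], [0.994, -0.113, -0.001], [-0.0, 0.009, -1.0]]
ft_force: [10.4, -1.5, -0.7]
width: 0.121
grip_force: 40.0
```

```bash
python3 - <<'E'
from h import *
np.set_printoptions(precision=4,suppress=True)
im=snapshot("scene");s=state();R=s["tcp_rot"]
print(R.T@(np.array([.4982,-.0412,.0724])-s["tcp_pos"])*1000,s["ft_force"],s["grip_force"],s["joint_velocities"])
# slide line: darkest column along rows on the tongue, loader x
th=np.radians(-6.48);ax=np.array([np.cos(th),np.sin(th)]);o=np.array([.6263,-.0556]);ay=np.array([-ax[1],ax[0]])
for nm,i in(("before",cv2.imread("pics/s8.png")),("now",im)):
    g=cv2.cvtColor(i,cv2.COLOR_BGR2GRAY).astype(np.float32);X=np.linspace(-.118,-.100,73);pr=0
    for y in np.linspace(-.012,.012,13):
        q=proj("scene",[[*(o+ax*x+ay*y),.058] for x in X]).astype(np.float32);pr=pr+cv2.remap(g,q[:,0][None],q[:,1][None],cv2.INTER_LINEAR)[0]
    print(nm,X[np.argmin(pr)]*1000)
E
```

```text
[ 0.0218 38.3582  0.3311] [ 9.7748 -1.291  -0.8111] 40.03877878189087 [-0.0018 -0.0009 -0.0019  0.0013  0.      0.0006]
before -109.5
now -111.75
```

```bash
python3 -c "
from station import *
print(sign_off())"
```

```text
the job is handed in; nothing more can be done
None
```

I loaded all three bushes, pulled the shutter to within about 1 mm of its mark so all six holes emptied, and handed the job in while still holding the tab; no verdict came back, and I couldn't see whether the bushes stand upright in the tray.

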